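Hold an upturned tumbler down on a glass rinser

ROBOT

A 6-joint arm with a two-finger parallel gripper is mounted at the origin on a cart in front of the work surface, level with it; the furniture and walls round the work are solid. World frame = base frame: x ahead of the robot, y to its left, z up, the work surface at z = 0. Lengths are in m, angles in degrees, forces in N, time in s.
With the tool pointing down it reaches from about 0.375 to 0.9 m from the base axis. Payload 3.1 kg.
Tool frame: the origin (TCP) lies at the very end of the fingers, on their centre line; the grasp point (between the pads) lies 19 mm behind it (bot.tcp_to_grasp is the distance from the TCP to the grasp point, in m); z points along the fingers, y is the direction in which the jaws open and shut (so a half turn about z gives the same grasp; the last joint's range is limited). The gripper opens to 87 mm and grips with 3 to 60 N. Pads are 19 mm wide; open, the fingers measure 117 mm over their backs; the gripper's body (75 mm by 190 mm) begins 51 mm behind the grasp point.
Start: joints at [56.522, 30.224, 82.088, -0, 67.689, -10.227], TCP at [0.247, 0.574, 0.223] pointing down, gripper open.
Joint ranges: [-176.69, 176.69], [-43.24, 126.21], [12.49, 139.97], [-82, 262], [0, 151.66], [-163.58, 163.58]. Speed limits (degrees/s): [159.86, 159.86, 180, 180, 180, 180].

INTERFACE

Orientations are given as a 3x3 rotation matrix whose columns are the frame's x, y, z axes.
In Python, from rig import telemetry, eyes, order, bot gives the robot as it stands. The module is installed in compiled form; this text tells all that it offers.
- The arm moves only by the tool servo_tool, never from a script. Its argument "targets" is a list of rows, each a list of 2 entries, a list of its own where there are three numbers: the shift along the tool's x, y, z in m, then the turn, a rotation vector about the tool's x, y, z in rad. In form: [[[tx, ty, tz], [wx, wy, wz]], ...]. A call has 1 to 12 rows; each row is the pose to reach, as a shift and turn from the pose commanded when the call began, along the tool's axes at that moment; what a row does not reach only later rows make up. A row lasts 1/8 s, in which the tool goes at most 62.5 mm and 10.7 degrees, less where a joint would pass 70% of its speed; a pose out of reach is approached as far as the arm can. A call with a gripper value outside its range is refused whole. "gripper" is the finger opening in m, from 0 to 0.087, set as the call begins (left out, the last holds). The fingers move at their own pace and stop on an object; the grip force is fixed at half the most. Time passes only in rows, so rows that repeat a pose let the fingers close. It gives the time, the measured TCP pose, the force and the opening at its end, in the units of the state.
- telemetry.read_state(): the state, without advancing time (a new reading comes with each control period).
- eyes.capture(name): name is "scene" or "top" or "wrist"; returns a dict with "pixels" (480x640x3 uint8, blue, green, red), "intrinsics" (3x3 intrinsics, pixels), "extrinsics" (4x4, takes a point from camera to world coordinates); the wrist camera has in their place "T_tool_cam" (4x4, takes a point from camera to tool coordinates, whose origin is the TCP and whose axes are the flange's). Camera axes: x right, y down, z forward; pixel columns grow to the right and rows downward; lengths in m; the calibration is good to about 2 mm. A picture is of the moment at which its call begins: read the wrist's pose just before it. There is no depth.
- order.hand_in(): hands the job in, once; it reports no verdict.
The state is a dict: "time_s": time; "joint_positions": joint angles; "qvel": joint speeds; "tau": joint torques, N m; "position": TCP position; "tcp_rot": TCP orientation; "force": force on the tool from outside, world axes, zero at the start; "moment": the same for the moment, N m; "opening": opening from 0.0 (shut) to 1.0 (fully open).
Only numpy, scipy, OpenCV 4.12 (cv2) and the standard library are available. Lean on these libraries where they do the work, as an engineer would, in place of code of your own. Each camera call takes 0.05 s, during which the arm holds its last target. There are 200 camera calls.

TASK

Rinse the steel tumbler that stands upside down: take it with a light grip (its wall is thin and dents), carry it mouth-down to the glass rinser beside the sink, centre its rim on the sprung star plate and press straight down until the plate meets its hard stop, without ramming it. Finish while holding it there: the program ends with the gripper on the tumbler and the plate still fully down. Leave everything else on the worktop where it stands.

Things in the scene. Friction and masses are not known exactly. Their poses are not given: they have to be found in the camera images.
- tumbler: thin-walled steel tumbler standing upside down: a cone 79 mm wide at the mouth (below), 56 mm at the closed end (top), 62 mm wide 25 mm below the top; 103 mm high, 60 to 100 g. Origin: centre of the mouth, z up. A grip of 10 to 25 N holds it well enough to press with; one over 35 N a finger (70 N from both together) dents it. It, the open tumbler and the larger bowl swap places between runs
- rinser: glass rinser fixed to the worktop: round steel drip tray 136 mm across, wall 30 mm high, with a short inlet pipe 94 mm out along its own +x. Origin: centre of the underside, z up. The grey eight-ribbed star plate, 112 mm across, stands in it on a sprung stem
- plate_top (a point): centre of the flat top of the star plate, 46 mm above the worktop at rest and 31 mm when fully down; it moves with the plate, which is always higher than the tray wall. The tumbler's rim rests on its ribs, centred to 12 mm
- rinser_plate (a joint): travel of the star plate, straight down: 0 at rest, 0.015 m at the hard stop. The spring needs about 3 N to start and about 9 N to reach the stop, and pushes the plate back up when let go. Pressing at the stop with over 40 N is ramming
- open_tumbler: bystander: steel tumbler standing mouth up, 76 mm wide, 100 mm high; origin under its centre
- bowl: bystander: steel bowl, 94 mm wide, 35 mm high; origin under its centre
- small_bowl: bystander: steel bowl, 72 mm wide, 27 mm high; origin under its centre
- glass: bystander: clear glass upside down, 77 mm wide, 89 mm high; origin under its centre
- onion: bystander: red onion, 78 mm; origin under its centre
- lemon: bystander: lemon, 66 mm long, 52 mm high; origin under its centre
- mug: bystander: white mug, 86 mm wide, 118 mm with its handle, 92 mm high; origin under its centre
Mind the look-alikes: they are no part of the job. What is shaped like the tumbler but blue or orange is not meant.

How it is judged (in metres and radians):
On the way, in this order (a step that is already met when the one before it is completed fails the run):
1. the tumbler is lifted clear of the worktop in the gripper (height (world z) of tumbler above 0.055 m and contact force between the fingers and tumbler above 1 N and value of joint rinser_plate below 0.002 m), for 0.2 s.
2. the tumbler, mouth down and centred, holds the star plate down at its stop (value of joint rinser_plate above 0.0135 m and contact force between tumbler and rinser above 6 N and horizontal distance between tumbler and plate_top below 0.012 m and angle between tumbler's own z axis and vertical below 0.12 rad and z of tumbler in the frame of plate_top between -0.004 and 0.006 m and contact force between the fingers and tumbler above 2 N and linear speed of tumbler below 0.02 m/s), for 0.5 s.
At the end, for the whole second after the job is handed in: the plate is within 1.5 mm of its hard stop (joint over 0.0135 m), pressed by the tumbler's rim with over 6 N; the tumbler is mouth down (tilt under 0.12 rad), within 12 mm of the plate's centre, its rim on the plate, at rest, and the fingers still bear on it with over 2 N (all of step 2); the arm keeps its last pose, push and grip.
It fails at once if the tumbler is dented: squeezed with over 35 N a finger (70 N from both together) (contact force between the fingers and tumbler above 70 N).
It fails at once if the plate is rammed: over 40 N between tumbler and rinser (contact force between tumbler and rinser above 40 N).
It fails at once if a bystander is moved by more than 20 mm (distance of any of open_tumbler, bowl, small_bowl, glass, onion, lemon, mug from where it was at the start of the episode above 0.02 m).
It also fails if it takes over 38 s, if anything falls off the work surface, if the arm or the gripper's body presses on something with over 40 N, if the wrist force passes 120 N, or if a joint passes its speed limit or range.

## Working session

There is one attempt and no reset: what is moved stays moved. The work goes in short steps, Python scripts to look and compute and a tool call to move; the robot and the scene stay as the last step left them, time stands still between calls to the robot, and variables do not carry over. Pictures are saved under pics/ and viewed, about 8 in all and at most 12, crops included, and the job is handed in when it is done.

Besides the shell and the picture viewer there is one more tool, called after "Call:" by a JSON object that holds its "method" and its "body", one argument or row to a line. servo_tool: Moves the arm, as the interface text tells. Its arguments: {"type":"object","properties":{"targets":{"type":"array","items":{"type":"array"}},"gripper":{"type":"number"}},"required":["targets"]}

```bash
mkdir -p pics; python3 - <<'E'
from rig import telemetry, eyes, order, bot
import cv2,numpy as np
np.set_printoptions(precision=4,suppress=True)
s=telemetry.read_state();print(s)
for n in("scene","top"):
    c=eyes.capture(n);cv2.imwrite(f"pics/{n}0.png",c["pixels"]);print(n,c["intrinsics"],c["extrinsics"])
    np.savez(f"{n}0.npz",**c)
E
```

```text
{'time_s': 0.0, 'joint_positions': array([ 56.5226,  30.2793,  82.1567,  -0.0001,  67.6905, -10.2277]), 'qvel': array([ 0.0733,  0.0528,  0.003 , -0.0941,  0.0853,  0.0348]), 'tau': array([ -0.002 , -44.0048, -17.6591,   0.0631,   0.0581,  -0.0001]), 'position': array([0.2463, 0.5736, 0.2216]), 'tcp_rot': array([[-0.9188,  0.3947, -0.0012],
       [ 0.3947,  0.9188, -0.0018],
       [ 0.0004, -0.0022, -1.    ]]), 'force': array([-0.6184, -0.2822,  0.0757]), 'moment': array([0.064 , 0.0668, 0.0402]), 'opening': 1.000101023694917}
scene [[514.9455   0.     318.6318]
 [  0.     514.9455 237.2781]
 [  0.       0.       1.    ]] [[ 0.6013 -0.4822  0.6371 -0.344 ]
 [-0.7988 -0.3417  0.4952 -0.6048]
 [-0.0211 -0.8067 -0.5906  0.9041]
 [ 0.      0.      0.      1.    ]]
top [[457.7535   0.     321.0102]
 [  0.     457.7535 243.2181]
 [  0.       0.       1.    ]] [[ 0.0093 -0.9877  0.1559  0.3837]
 [-0.9997 -0.0059  0.0226  0.0769]
 [-0.0214 -0.1561 -0.9875  1.1448]
 [ 0.      0.      0.      1.    ]]
```

View pics/scene0.png

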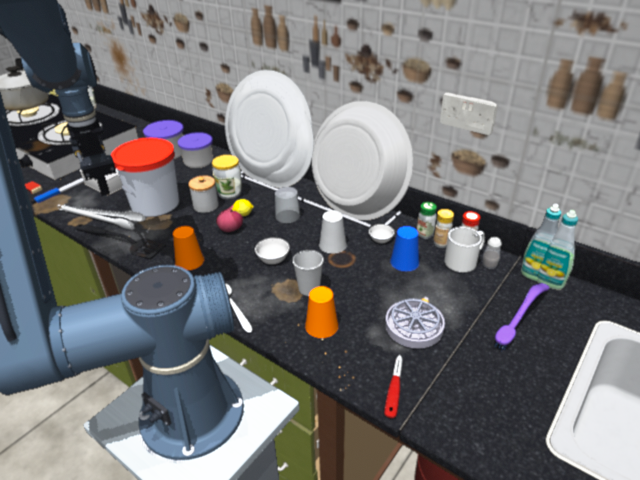

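View pics/top0.png

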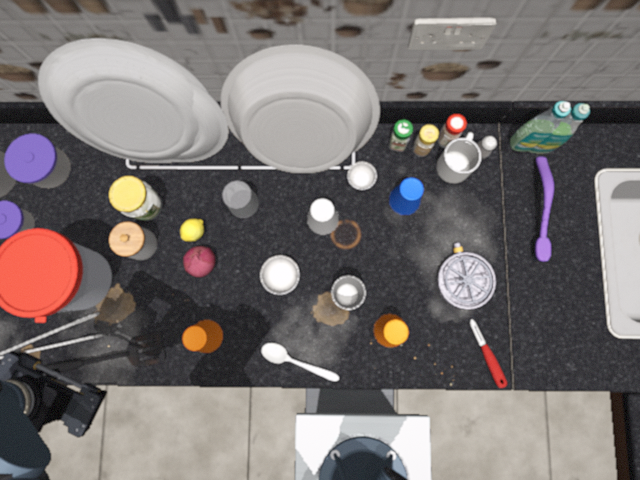

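The scene view shows these candidates (scene px / top px):
- Pale steel cone standing upside down: (333,232) / (322,215). It is narrow at the top and closed, so it is my choice.
- Open tumbler: (308,272) / (348,292).
- Glass: (287,205) / (240,198).
- Blue cone: (406,248) / (408,196).
- Orange cones: (321,312) and (187,248) in the scene view.

The rinser is at (415,322) / (467,280). I'll check the choice in a close crop and measure both.

```bash
cat > h.py <<'E'
import numpy as np,cv2
np.set_printoptions(precision=4,suppress=True)
def ray(K,T,p):
    d=T[:3,:3]@np.linalg.solve(K,[p[0],p[1],1.]);return T[:3,3],d/np.linalg.norm(d)
def plane(K,T,p,z):
    o,d=ray(K,T,p);return o+d*(z-o[2])/d[2]
def proj(K,T,P):
    q=T[:3,:3].T@(np.asarray(P)-T[:3,3]);q=K@q;return q[:2]/q[2]
def two(a,b):
    A=np.zeros((3,3));B=np.zeros(3)
    for o,d in(a,b):
        M=np.eye(3)-np.outer(d,d);A+=M;B+=M@o
    return np.linalg.solve(A,B)
E
python3 - <<'E'
from h import *
S=np.load("scene0.npz");T=np.load("top0.npz")
f=lambda c,p,z:plane(c["intrinsics"],c["extrinsics"],p,z)
print("tum top",f(T,(322,210),.103),"rinser",f(T,(467,281),.046),f(S,(415,317),.046))
def crop(c,x,y,w,h,k):return cv2.resize(c["pixels"][y:y+h,x:x+w],None,fx=k,fy=k,interpolation=cv2.INTER_CUBIC)
a=np.hstack([crop(T,295,185,80,60,5),crop(S,300,195,80,60,5)])
b=np.hstack([crop(T,427,240,80,75,5),crop(S,375,285,80,75,5)])
o=np.vstack([a,b[:300]])
cv2.imwrite("pics/crop.png",o)
E
```

```text
tum top [0.6266 0.0992 0.103 ] rinser [ 0.4681 -0.2468  0.046 ] [ 0.4611 -0.2555  0.046 ]
```

View pics/crop.png

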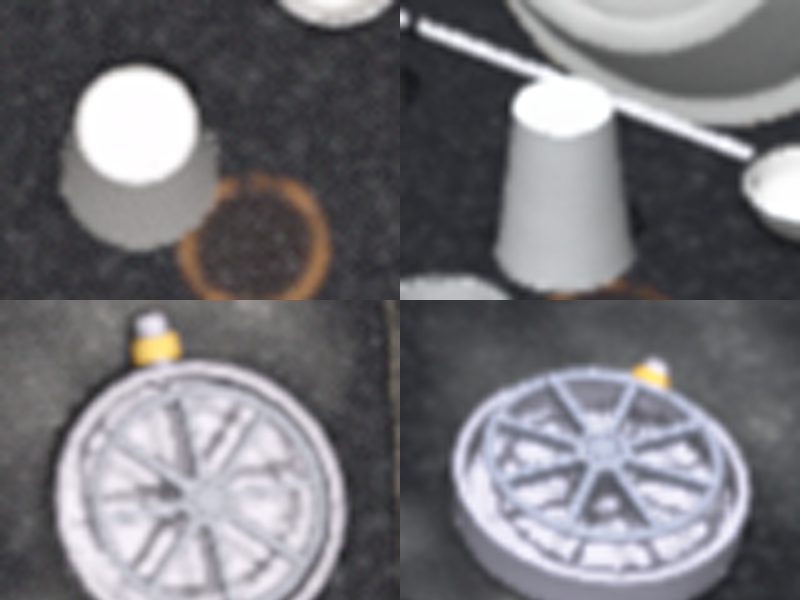

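The crop shows the chosen object as a pale grey closed cone, wide end down. Its top-disc centre is at top px (322,209.4) and scene px (332.2,216). The star plate hub is at top px (468,279) and scene px (415.2,314.4).

```bash
python3 - <<'E'
from h import *
from rig import telemetry,bot
S=np.load("scene0.npz");T=np.load("top0.npz")
g=lambda c:(c["intrinsics"],c["extrinsics"])
for n,a,b,z in(("tum",(322,209.4),(332.2,216),.103),("hub",(468,279),(415.2,314.4),.046)):
    print(n,plane(*g(T),a,z),plane(*g(S),b,z),two(ray(*g(T),a),ray(*g(S),b)))
im=T["pixels"];
for n,x,y,z in(("open",348,290,.1),("bowl",281,274,.035),("sbowl",362,176,.027),("glass",238,193,.089),("mug",460,157,.09),("blue",410,187,.1),("orange",397,333,.1)):
    print(n,plane(*g(T),(x,y),z))
print(bot.tcp_to_grasp, [a for a in dir(bot) if a[0]!='_'])
E
```

```text
tum [0.6281 0.0992 0.103 ] [0.6224 0.0964 0.103 ] [0.6285 0.0999 0.0985]
hub [ 0.4729 -0.2494  0.046 ] [ 0.4689 -0.2518  0.046 ] [ 0.4731 -0.2503  0.0419]
open [0.4415 0.0385 0.1   ]
bowl [0.4825 0.199  0.035 ]
sbowl [0.7327 0.0005 0.027 ]
glass [0.6706 0.3003 0.089 ]
mug [ 0.7607 -0.2291  0.09  ]
blue [ 0.6835 -0.1068  0.1   ]
orange [ 0.3466 -0.0709  0.1   ]
0.0187 ['PlanningError', 'tcp_to_grasp']
```

Call:
{"method": "servo_tool", "body": {
  "targets": [
    [[-0.021,-0.012,0],[0,0,-0.016]],
    [[-0.064,-0.035,0],[0,0,-0.05]],
    [[-0.118,-0.063,0],[0,0,-0.09]],
    [[-0.172,-0.092,0],[0,0,-0.13]],
    [[-0.225,-0.121,0],[0,0,-0.17]],
    [[-0.279,-0.15,0],[0,0,-0.21]],
    [[-0.332,-0.179,0],[0,0,-0.25]],
    [[-0.386,-0.207,0],[0,0,-0.29]],
    [[-0.44,-0.236,0],[0,0,-0.33]],
    [[-0.488,-0.262,0],[0,0,-0.37]],
    [[-0.52,-0.279,0],[0,0,-0.395]],
    [[-0.536,-0.288,0],[0,0,-0.405]]
  ],
  "gripper": 0.087
}}

```text
time_s: 1.6
position: [0.6263, 0.0962, 0.2219]
tcp_rot: [[-1.0, 0.003, -0.001], [0.003, 1.0, 0.0], [0.001, 0.0, -1.0]]
force: [0.4, 0.6, -0.7]
opening: 1.0
```

```bash
cat > w.py <<'E'
from h import *
from rig import telemetry,eyes
def wrist(name):
    s=telemetry.read_state();c=eyes.capture("wrist")
    W=np.eye(4);W[:3,:3]=s["tcp_rot"];W[:3,3]=s["position"]
    T=W@c["T_tool_cam"];cv2.imwrite(f"pics/{name}.png",c["pixels"])
    np.savez(name+".npz",K=c["intrinsics"],T=T,im=c["pixels"])
    return s,c["intrinsics"],T,c["pixels"],c["T_tool_cam"]
E
python3 - <<'E'
from w import *
s,K,T,im,Tc=wrist("w1");print(s["time_s"],s["position"],s["tcp_rot"],s["joint_positions"],s["force"]);print(Tc)
print("expected tumbler top px",proj(K,T,[.626,.098,.103]))
E
```

```text
1.6 [0.6263 0.0962 0.2219] [[-1.      0.0028 -0.0008]
 [ 0.0028  1.      0.    ]
 [ 0.0008  0.     -1.    ]] [ -1.355   30.9563  80.7825   0.0018  68.3044 -91.1979] [ 0.3998  0.6206 -0.7413]
[[ 0.0002 -0.9668 -0.2555  0.069 ]
 [ 1.      0.0001  0.0005  0.0003]
 [-0.0004 -0.2555  0.9668 -0.1619]
 [ 0.      0.      0.      1.    ]]
expected tumbler top px [322.5104 233.681 ]
```

View pics/w1.png

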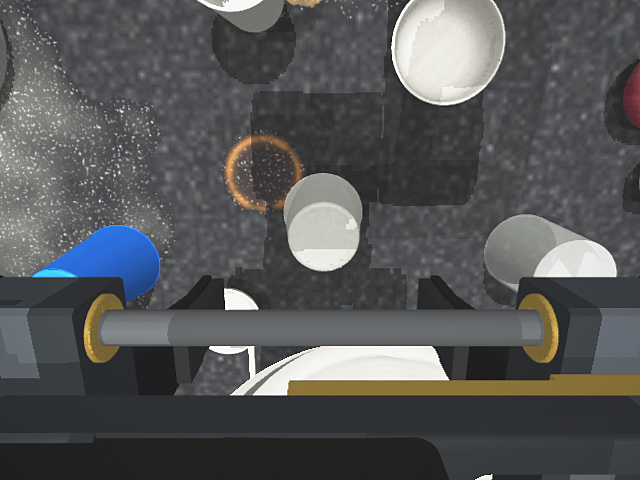

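The wrist view shows the closed tumbler top centred near (323,236), between the fingers, with nothing in the finger path.

```bash
python3 - <<'E'
from h import *
d=np.load("w1.npz")
for p,z in(((323.5,236),.103),((323,213),0.0)):print(plane(d["K"],d["T"],p,z))
# edges of top disc
for p in((288,236),(359,236),(323,202),(323,271)):print(plane(d["K"],d["T"],p,.103))
E
```

```text
[0.6278 0.0987 0.103 ]
[0.6297 0.099  0.    ]
[0.6277 0.0721 0.103 ]
[0.6279 0.1253 0.103 ]
[0.6021 0.0984 0.103 ]
[0.6555 0.0983 0.103 ]
```

Call:
{"method": "servo_tool", "body": {
  "targets": [
    [[-0.0015,0.0023,0.02],[0,0,0]],
    [[-0.0015,0.0023,0.05],[0,0,0]],
    [[-0.0015,0.0023,0.08],[0,0,0]],
    [[-0.0015,0.0023,0.105],[0,0,0]],
    [[-0.0015,0.0023,0.13],[0,0,0]],
    [[-0.0015,0.0023,0.148],[0,0,0]],
    [[-0.0015,0.0023,0.158],[0,0,0]],
    [[-0.0015,0.0023,0.162],[0,0,0]],
    [[-0.0015,0.0023,0.162],[0,0,0]]
  ]
}}

```text
time_s: 2.78
position: [0.6272, 0.1004, 0.0609]
tcp_rot: [[-1.0, 0.001, 0.001], [0.001, 1.0, 0.0], [-0.001, 0.0, -1.0]]
force: [0.2, 0.6, 0.6]
opening: 1.002
```

Call:
{"method": "servo_tool", "body": {
  "targets": [
    [[0,0,0],[0,0,0]],
    [[0,0,0],[0,0,0]],
    [[0,0,0],[0,0,0]],
    [[0,0,0],[0,0,0]]
  ],
  "gripper": 0.069
}}

```text
time_s: 3.28
position: [0.627, 0.1003, 0.0607]
tcp_rot: [[-1.0, 0.001, 0.0], [0.001, 1.0, 0.0], [-0.0, 0.0, -1.0]]
force: [-0.2, -0.1, -0.4]
opening: 0.796
```

Call:
{"method": "servo_tool", "body": {
  "targets": [
    [[0,0,0],[0,0,0]],
    [[0,0,0],[0,0,0]],
    [[0,0,0],[0,0,0]],
    [[0,0,0],[0,0,0]]
  ],
  "gripper": 0.065
}}

```text
time_s: 3.78
position: [0.627, 0.1003, 0.0606]
tcp_rot: [[-1.0, 0.001, 0.0], [0.001, 1.0, -0.0], [-0.0, -0.0, -1.0]]
force: [0.3, -1.2, 0.5]
opening: 0.747
```

Call:
{"method": "servo_tool", "body": {
  "targets": [
    [[0,0,0],[0,0,0]],
    [[0,0,0],[0,0,0]],
    [[0,0,0],[0,0,0]]
  ],
  "gripper": 0.063
}}

```text
time_s: 4.15
position: [0.627, 0.1003, 0.0606]
tcp_rot: [[-1.0, 0.001, 0.0], [0.001, 1.0, -0.0], [-0.0, -0.0, -1.0]]
force: [-0.5, -0.5, 1.3]
opening: 0.725
```

Call:
{"method": "servo_tool", "body": {
  "targets": [
    [[0,0,0],[0,0,0]],
    [[0,0,0],[0,0,0]],
    [[0,0,0],[0,0,0]]
  ],
  "gripper": 0.061
}}

```text
time_s: 4.53
position: [0.627, 0.1004, 0.0605]
tcp_rot: [[-1.0, 0.001, -0.0], [0.001, 1.0, -0.0], [0.0, -0.0, -1.0]]
force: [-0.6, -1.3, -0.4]
opening: 0.711
```

Call:
{"method": "servo_tool", "body": {
  "targets": [
    [[0,0,0],[0,0,0]],
    [[0,0,0],[0,0,0]],
    [[0,0,-0.002],[0,0,0]],
    [[0,0,-0.008],[0,0,0]],
    [[0,0,-0.02],[0,0,0]],
    [[0,0,-0.04],[0,0,0]],
    [[0,0,-0.065],[0,0,0]],
    [[0,0,-0.09],[0,0,0]],
    [[0,0,-0.115],[0,0,0]],
    [[0,0,-0.13],[0,0,0]],
    [[0,0,-0.137],[0,0,0]],
    [[0,0,-0.14],[0,0,0]]
  ],
  "gripper": 0.059
}}

```text
time_s: 6.02
position: [0.6267, 0.1003, 0.2005]
tcp_rot: [[-1.0, 0.001, -0.0], [0.001, 1.0, 0.0], [0.0, 0.0, -1.0]]
force: [-0.4, -0.3, -1.2]
opening: 0.706
```

```bash
python3 - <<'E'
from w import *
s,K,T,im,Tc=wrist("w2");print(s["position"],s["force"],s["opening"]*87,s["joint_positions"])
P=s["position"]+np.array([0,0,.0423]);print(proj(K,T,P))
E
```

```text
[0.6267 0.1003 0.2005] [-0.4111 -0.3474 -1.1548] 61.39431713930652 [ -0.9765  32.3612  81.8825  -0.      65.783  -90.9305]
[319.7345 345.3515]
```

View pics/w2.png

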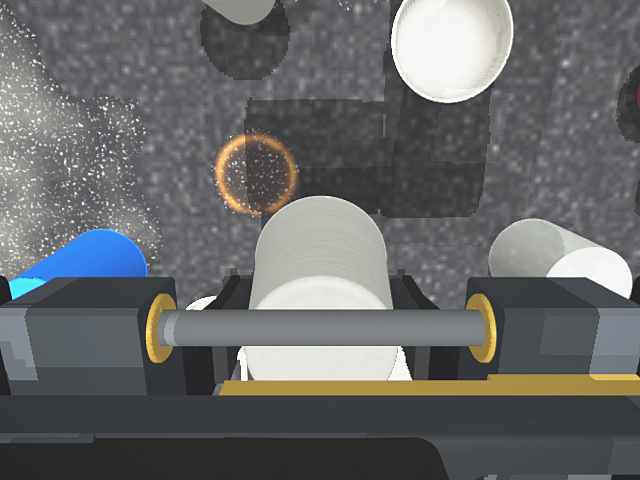

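The tumbler is lifted and held upright between the fingers; the mouth's near edge is at (321,196). Next I'll move beside the rinser and look at the hub before pressing.

Call:
{"method": "servo_tool", "body": {
  "targets": [
    [[0.002,-0.012,0],[0,0,0]],
    [[0.006,-0.042,0],[0,0,0]],
    [[0.011,-0.082,0],[0,0,0]],
    [[0.017,-0.125,0],[0,0,0]],
    [[0.023,-0.168,0],[0,0,0]],
    [[0.029,-0.211,0],[0,0,0]],
    [[0.035,-0.254,0],[0,0,0]],
    [[0.04,-0.294,0],[0,0,0]],
    [[0.044,-0.325,0],[0,0,0]],
    [[0.046,-0.343,0],[0,0,0]],
    [[0.047,-0.35,0],[0,0,0]],
    [[0.047,-0.35,0],[0,0,0]]
  ]
}}

```text
time_s: 7.58
position: [0.5795, -0.2492, 0.2002]
tcp_rot: [[-1.0, 0.001, -0.001], [0.001, 1.0, 0.001], [0.001, 0.001, -1.0]]
force: [1.5, 0.1, -0.8]
opening: 0.71
```

```bash
python3 - <<'E'
from w import *
s,K,T,im,Tc=wrist("w3");print(s["time_s"],s["position"],s["tcp_rot"],s["opening"]*87)
print(proj(K,T,[.472,-.25,.046]))
E
```

```text
7.575 [ 0.5795 -0.2492  0.2002] [[-1.      0.0009 -0.0005]
 [ 0.0009  1.      0.0008]
 [ 0.0005  0.0008 -1.    ]] 61.79728368332341
[318.863   86.6364]
```

View pics/w3.png

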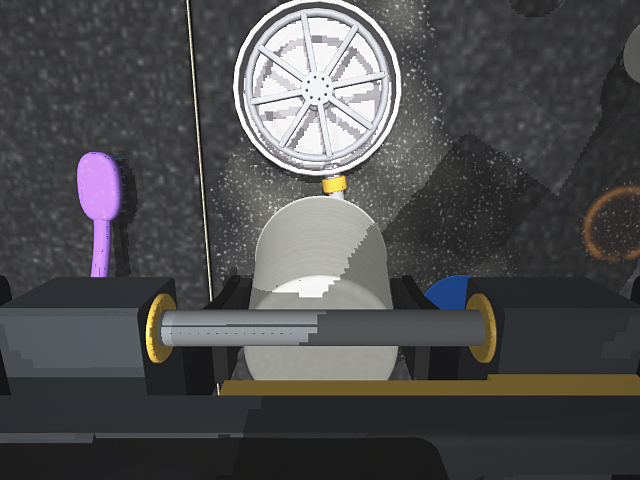

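The hub is at (317.5,88), within 1.5 px of the prediction, which puts the plate centre at about (0.473,-0.2505).

Call:
{"method": "servo_tool", "body": {
  "targets": [
    [[0.008,-0.0013,0],[0,0,0]],
    [[0.03,-0.0013,0],[0,0,0]],
    [[0.06,-0.0013,0],[0,0,0]],
    [[0.085,-0.0013,0.005],[0,0,0]],
    [[0.101,-0.0013,0.015],[0,0,0]],
    [[0.1075,-0.0013,0.03],[0,0,0]],
    [[0.1075,-0.0013,0.045],[0,0,0]],
    [[0.1075,-0.0013,0.06],[0,0,0]],
    [[0.1075,-0.0013,0.072],[0,0,0]],
    [[0.1075,-0.0013,0.08],[0,0,0]],
    [[0.1075,-0.0013,0.082],[0,0,0]],
    [[0.1075,-0.0013,0.082],[0,0,0]]
  ]
}}

```text
time_s: 9.12
position: [0.4724, -0.2509, 0.1186]
tcp_rot: [[-1.0, 0.001, 0.0], [0.001, 1.0, -0.0], [-0.0, -0.0, -1.0]]
force: [0.5, -0.2, -0.0]
opening: 0.709
```

```bash
python3 - <<'E'
from h import *
from rig import telemetry,eyes
s=telemetry.read_state();print(s["time_s"],s["position"],s["force"],s["opening"]*87)
c=eyes.capture("scene");cv2.imwrite("pics/s2.png",cv2.resize(c["pixels"][200:380,320:500],None,fx=3.3,fy=3.3,interpolation=cv2.INTER_CUBIC))
E
```

```text
9.125 [ 0.4724 -0.2509  0.1186] [ 0.4878 -0.1556 -0.011 ] 61.64255296762415
```

View pics/s2.png

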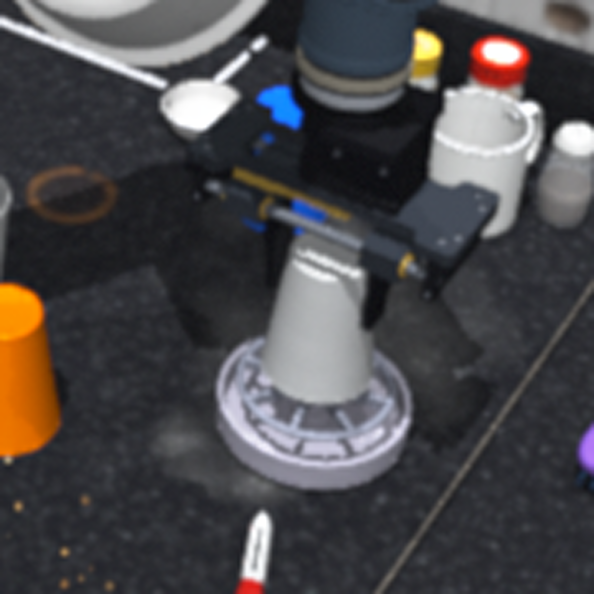

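The tumbler hangs upright over the star plate, clear of it by about 12 mm. Now pressing slowly.

Call:
{"method": "servo_tool", "body": {
  "targets": [
    [[0,0,0.003],[0,0,0]],
    [[0,0,0.006],[0,0,0]],
    [[0,0,0.009],[0,0,0]],
    [[0,0,0.011],[0,0,0]],
    [[0,0,0.013],[0,0,0]],
    [[0,0,0.015],[0,0,0]],
    [[0,0,0.017],[0,0,0]],
    [[0,0,0.017],[0,0,0]]
  ]
}}

```text
time_s: 10.18
position: [0.4722, -0.2508, 0.1017]
tcp_rot: [[-1.0, 0.001, 0.0], [0.001, 1.0, -0.0], [-0.0, -0.0, -1.0]]
force: [-0.3, 1.4, 3.9]
opening: 0.71
```

Call:
{"method": "servo_tool", "body": {
  "targets": [
    [[0,0,0.001],[0,0,0]],
    [[0,0,0.002],[0,0,0]],
    [[0,0,0.003],[0,0,0]],
    [[0,0,0.004],[0,0,0]],
    [[0,0,0.004],[0,0,0]]
  ]
}}

```text
time_s: 10.8
position: [0.4722, -0.2508, 0.0976]
tcp_rot: [[-1.0, 0.001, 0.0], [0.001, 1.0, 0.0], [-0.0, 0.0, -1.0]]
force: [-0.5, 1.8, 6.5]
opening: 0.707
```

Call:
{"method": "servo_tool", "body": {
  "targets": [
    [[0,0,0.001],[0,0,0]],
    [[0,0,0.002],[0,0,0]],
    [[0,0,0.003],[0,0,0]],
    [[0,0,0.004],[0,0,0]],
    [[0,0,0.004],[0,0,0]]
  ]
}}

```text
time_s: 11.42
position: [0.4723, -0.2508, 0.0939]
tcp_rot: [[-1.0, 0.001, 0.0], [0.001, 1.0, -0.0], [-0.0, -0.0, -1.0]]
force: [-1.4, 2.6, 6.9]
opening: 0.711
```

Call:
{"method": "servo_tool", "body": {
  "targets": [
    [[0,0,0.0005],[0,0,0]],
    [[0,0,0.001],[0,0,0]],
    [[0,0,0.001],[0,0,0]],
    [[0,0,0.001],[0,0,0]]
  ]
}}

```text
time_s: 11.92
position: [0.4723, -0.2508, 0.093]
tcp_rot: [[-1.0, 0.001, 0.0], [0.001, 1.0, -0.0], [-0.0, -0.0, -1.0]]
force: [-1.9, 1.0, 7.0]
opening: 0.712
```

Call:
{"method": "servo_tool", "body": {
  "targets": [
    [[0,0,0.0005],[0,0,0]],
    [[0,0,0.0005],[0,0,0]],
    [[0,0,0.0005],[0,0,0]]
  ]
}}

```text
time_s: 12.3
position: [0.4722, -0.2508, 0.0925]
tcp_rot: [[-1.0, 0.001, 0.0], [0.001, 1.0, -0.0], [-0.0, -0.0, -1.0]]
force: [-1.8, 1.5, 7.8]
opening: 0.71
```

Call:
{"method": "servo_tool", "body": {
  "targets": [
    [[0,0,0.0005],[0,0,0]],
    [[0,0,0.001],[0,0,0]],
    [[0,0,0.001],[0,0,0]],
    [[0,0,0.001],[0,0,0]]
  ]
}}

```text
time_s: 12.8
position: [0.4722, -0.2508, 0.0916]
tcp_rot: [[-1.0, 0.001, 0.0], [0.001, 1.0, -0.0], [-0.0, -0.0, -1.0]]
force: [-1.3, 1.6, 8.9]
opening: 0.708
```

Call:
{"method": "servo_tool", "body": {
  "targets": [
    [[0,0,0.0005],[0,0,0]],
    [[0,0,0.0005],[0,0,0]],
    [[0,0,0.0005],[0,0,0]],
    [[0,0,0.0005],[0,0,0]]
  ]
}}

```text
time_s: 13.3
position: [0.4723, -0.2508, 0.0913]
tcp_rot: [[-1.0, 0.001, 0.0], [0.001, 1.0, -0.0], [-0.0, -0.0, -1.0]]
force: [-2.0, 1.4, 10.9]
opening: 0.708
```

Call:
{"method": "servo_tool", "body": {
  "targets": [
    [[0,0,0.0005],[0,0,0]],
    [[0,0,0.0005],[0,0,0]],
    [[0,0,0.0005],[0,0,0]],
    [[0,0,0.0005],[0,0,0]]
  ]
}}

```text
time_s: 13.8
position: [0.4724, -0.2508, 0.0913]
tcp_rot: [[-1.0, 0.001, 0.001], [0.001, 1.0, -0.0], [-0.001, -0.0, -1.0]]
force: [-1.9, 2.0, 13.4]
opening: 0.707
```

```bash
python3 - <<'E'
from h import *
from rig import telemetry,eyes
c=eyes.capture("scene");t=eyes.capture("top")
a=cv2.resize(c["pixels"][240:360,355:475],(400,400),interpolation=cv2.INTER_CUBIC);b=cv2.resize(t["pixels"][210:330,407:527],(400,400),interpolation=cv2.INTER_CUBIC)
cv2.imwrite("pics/end.png",np.hstack([a,b]))
s=telemetry.read_state();print(s["time_s"],s["position"],s["force"],s["opening"]*87)
E
```

```text
13.9 [ 0.4723 -0.2508  0.0913] [-2.189   1.9807 12.8882] 62.1099079379493
```

View pics/end.png

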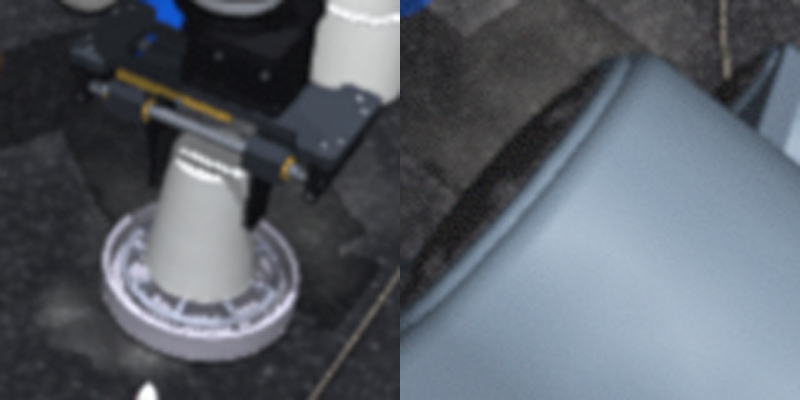

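In the left half the tumbler stands upright and centred on the depressed plate, its base near (203,290). The top view is blocked by the arm. The force is steady at about 13 N, so I'm handing in.

```bash
python3 -c "
from rig import order,telemetry
print(order.hand_in());s=telemetry.read_state();print(s['time_s'],s['position'],s['force'],s['opening'])"
```

```text
the job is handed in; nothing more can be done
None
the job is handed in; nothing more can be done
```

I gripped the upside-down steel tumbler lightly, carried it mouth-down to the rinser and pressed the star plate to its hard stop. I then handed the job in with the gripper still holding it there, at about 14 s.

**Last checks:**
- **Hard stop:** over the last 0.5 mm step the tool stayed at z = 0.0913 m while the upward force rose from 10.9 to about 13 N. That places the rim at about 31 mm, which is the plate's height when fully down.
- **Centring:** the tool is within about 1 mm of the measured plate centre, and the scene picture shows the tumbler upright on the plate.
- **Grip:** the opening stayed at about 62 mm, so there was no sign of slipping.

**Not confirmed:** the arm blocked the top camera in the last check, so only the scene view shows the final placing. The grip force isn't reported, so I rely on its stated setting of half the maximum. I didn't re-measure the bystanders, but the path stayed clear of them. After hand-in no more readings were available, so the final second is unchecked.

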